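Clear the setting rail, then slide the carriage to its ball detent and hold it

TASK

A gearbox flange has been left lying on the setting rail in the way of the carriage: take it off and lower it into the open parts bin, not dropping it in. Then slide the carriage along the rail by its upright grip until you feel its spring ball drop into the notch, and finish there still gripping it firmly with the ball seated, so that it can be locked. Do not shift the other parts on the counter.

Things in the scene. Friction and masses are not known exactly. Their poses are not given: they have to be found in the camera images.
- rail: Fixed steel rail 320 mm long (its own y), base 70 mm wide, upper bar 44 mm wide, flat top 30 mm above the counter; an end stop 12 mm thick and 16 mm high at each end. Origin: centre of the underside, z up; turned up to 0.3 rad. A single notch for the carriage's ball lies hidden inside it, 130 to 200 mm from the -y end of the carriage's travel.
- carriage: Aluminium carriage on the rail, 56 mm (x) by 60 mm (y), upper face 46 mm above the counter. Origin: its centre, at the rail top's height; axes as the rail's. Travel 216 mm (origin from -108 to +108 mm in the rail's y); starts 0 to 25 mm from the -y end, slides to +y with 1 to 3 N of drag, stays where left. Moving off the notch takes about 10 N more; let go within 2 mm of it, it centres itself.
- grip (a point): Middle of the carriage's black upright grip, 67 mm above the counter and 4 mm towards -y of the carriage's origin. The grip is 14 mm thick (rail x), 30 mm long (rail y), 34 mm tall, its top 80 mm above the counter; pinch it across the rail from above.
- plunger (a joint): Height in m of the small steel plunger pin (9 mm head) on the carriage, 22 mm towards +y of the carriage's origin: about 0 when the ball sits in the notch, about 0.0022 when the ball rides on the plain strip; head top 54 mm above the counter when seated.
- flange: Steel gearbox flange lying on the rail in front of the carriage, hub up, loose, 0.33 kg or so: disc 64 mm diameter and 8 mm thick, with a hub 30 mm diameter rising 26 mm more (34 mm in all). Origin: centre of the disc's underside.
- bin: Fixed open aluminium parts bin, 200 mm (x) by 170 mm (y), 55 mm tall, walls and floor 3 mm thick, an 8 mm lip around the rim; left or right of the rail. Its lid is fixed open on the +x side, leaning back, its top 155 mm above the counter. Origin: centre of its underside, z up.
- spare_flange: A second, identical flange (64 mm diameter, 34 mm tall) on the counter: leave it alone. Origin: centre of its underside.
- impeller_hub: Bronze impeller hub with six fins, 72 mm diameter, 42 mm tall, on the counter on the side of the rail away from the bin: leave it alone. Origin: centre of its underside.
- pulley: White nylon pulley wheel, 68 mm diameter, 22 mm tall, on the counter: leave it alone. Origin: centre of its underside.
- vane: Red plastic spreader vane, an angle 100 mm long (x), 32 mm wide, 28 mm tall, on the counter: leave it alone. Origin: centre of its underside.
Things that resemble listed ones, but are neither listed nor needed, are in the scene too. Leave any red look-alike of the flange alone.

How it is judged (in metres and radians):
On the way, in this order (a step that is already met when the one before it is completed fails the run):
1. the flange lies in the parts bin, let go (x of flange in the frame of bin between -0.095 and 0.095 m and y of flange in the frame of bin between -0.08 and 0.08 m and z of flange in the frame of bin below 0.045 m and contact force between the fingers and flange below 0.05 N and linear speed of flange below 0.05 m/s), for 0.2 s.
2. the gripped carriage has its ball in the notch (value of joint plunger below 0.0014 m and contact force between the fingers and carriage above 5 N and linear speed of carriage below 0.01 m/s), for 0.3 s.
At the end, for the whole second after the job is handed in: The flange rests inside the bin, untouched (its origin under 45 mm above the bin's underside); the carriage's ball is in the notch (plunger below 1.4 mm, which is the carriage within about 2 mm of the notch), the carriage is still and the fingers still grip it with more than 5 N (all of step 1 and all of step 2); the arm keeps its last pose, push and grip.
It fails at once if the flange falls freely from above the bin's rim (let go with its underside more than 90 mm above the counter) (height (world z) of flange above 0.09 m and contact force between flange and anything else below 0.01 N).
It fails at once if the spare flange is moved by more than 30 mm (distance of spare_flange from where it was at the start of the episode above 0.03 m).
It fails at once if the impeller hub is moved by more than 30 mm (distance of impeller_hub from where it was at the start of the episode above 0.03 m).
It fails at once if the pulley wheel is moved by more than 30 mm (distance of pulley from where it was at the start of the episode above 0.03 m).
It fails at once if the spreader vane is moved by more than 30 mm (distance of vane from where it was at the start of the episode above 0.03 m).
It also fails if it takes over 58 s, if anything falls off the work surface, if the arm or the gripper's body presses on something with over 40 N, if the wrist force passes 120 N, or if a joint passes its speed limit or range.

ROBOT

A 7-joint arm with a two-finger parallel gripper is mounted at the origin on the work surface. World frame = base frame: x ahead of the robot, y to its left, z up, the work surface at z = 0. Lengths are in m, angles in degrees, forces in N, time in s.
With the tool pointing down it reaches from about 0.35 to 0.9 m from the base axis. Payload 8.1 kg.
Tool frame: the origin (TCP) lies at the very end of the fingers, on their centre line; the grasp point (between the pads) lies 19 mm behind it; z points along the fingers, y is the line along which they close (so a half turn about z gives the same grasp; the last joint's range is limited). The gripper opens to 92 mm and grips with 3 to 60 N. Pads are 19 mm wide; open, the fingers measure 130 mm over their backs; the gripper's body (75 mm by 190 mm) begins 47 mm behind the grasp point.
Start: joints at [-75.092, 24.895, 1.432, 90.138, -0.665, 64.973, -4.303], TCP at [0.222, 0.584, 0.227] pointing down, gripper open.
Joint ranges: [-149.89, 149.89], [-25.12, 119.58], [-72.63, 75.52], [4.76, 147.25], [-75.54, 255.54], [6.69, 114.76], [-157.13, 157.13]. Speed limits (degrees/s): [127.2, 127.2, 172.46, 172.46, 180, 180, 180].

INTERFACE

Orientations are given as a 3x3 rotation matrix whose columns are the frame's x, y, z axes.
In Python, from workcell import manip gives the robot as it stands. The module is installed in compiled form; this text tells all that it offers. Calls block until the motion is done:
- manip.move_pose(position, orientation): joint-space move of the TCP to a pose.
- manip.move_linear(position, orientation=None, rate=0.15): straight line of the TCP; orientation=None keeps the orientation; rate is the mean speed in m/s.
- manip.move_joints(angles): joint-space move.
- manip.set_gripper(opening, force=None): opening from 0.0 (shut) to 1.0 (fully open); force is the grip in N (None keeps the last); returns when the fingers have stopped.
- manip.wait(seconds).
- manip.ik(position, orientation): joint angles nearest the present ones, or None.
- manip.snapshot(name): name is "scene" or "top" or "wrist"; returns a dict with "pixels" (420x560x3 uint8, red, green, blue), "camera_matrix" (3x3 intrinsics, pixels), "D" ([k1, k2, p1, p2, k3] as OpenCV has them; the pictures are not rectified), "origin" and "attitude" of the camera in the world; the wrist camera has in their place "T_tool_cam" (4x4, takes a point from camera to tool coordinates, whose origin is the TCP and whose axes are the flange's). Camera axes: x right, y up, looking along -z (the intrinsics and any distortion apply to the point x, -y, -z); pixel columns grow to the right and rows downward; lengths in m; the calibration is good to about 2 mm. A picture is of the moment at which its call begins: read the wrist's pose just before it. There is no depth.
A pose or a line that the arm cannot do raises manip.IKError and nothing moves.
- manip.close_job(): hands the job in; it is judged then, once.
Readings, each from a call of its own:
- manip.current_time(): time.
- manip.current_q(): joint angles.
- manip.current_dq(): joint speeds.
- manip.current_tau(): joint torques, N m.
- manip.current_position(): TCP position.
- manip.current_tool_rot(): TCP orientation.
- manip.current_force(): force on the tool from outside, world axes, zero at the start.
- manip.current_moment(): the same for the moment, N m.
- manip.current_grip_width(): opening from 0.0 (shut) to 1.0 (fully open).
- manip.current_grip_force(): force on a finger pad.
Only numpy, scipy, OpenCV 4.12 (cv2) and the standard library are available. Lean on these libraries where they do the work, as an engineer would, in place of code of your own. Each camera call takes 0.05 s, during which the arm holds its last target. There are 200 camera calls.

## Working session

There is one attempt and no reset: what is moved stays moved. The work goes in short steps, each a Python script; the robot and the scene stay as the last script left them, time stands still between calls to the robot, and variables do not carry over. Pictures are saved under pics/ and viewed, at most 10 in all, crops included, and the job is handed in when it is done.

```bash
mkdir -p pics && cat > h.py <<'E'
import numpy as np, cv2
from workcell import manip as m
def snap(name, fn=None):
    if name=="wrist":
        p=np.array(m.current_position()); R=np.array(m.current_tool_rot())
    s=m.snapshot(name)
    if name=="wrist":
        T=np.eye(4);T[:3,:3]=R;T[:3,3]=p
        W=T@np.array(s["T_tool_cam"]); s["origin"]=W[:3,3]; s["attitude"]=W[:3,:3]
    if fn: cv2.imwrite("pics/"+fn,s["pixels"][:,:,::-1])
    s={k:np.array(v) for k,v in s.items()}
    return s
def cast(s,uv,z):
    uv=np.array(uv,float).reshape(-1,1,2)
    n=cv2.undistortPoints(uv,s["camera_matrix"],s["D"])[:,0]
    d=np.c_[n[:,0],-n[:,1],-np.ones(len(n))]@s["attitude"].T
    o=s["origin"]; return o+d*((z-o[2])/d[:,2])[:,None]
def proj(s,P):
    c=(np.atleast_2d(P)-s["origin"])@s["attitude"]
    c=c*[1,-1,-1]
    return cv2.projectPoints(c,np.zeros(3),np.zeros(3),s["camera_matrix"],s["D"])[0][:,0]
E
python3 - <<'E'
from h import *
import pickle
a=snap("top","top0.png");b=snap("scene","scene0.png")
pickle.dump((a,b),open("s0.pkl","wb"))
for s in(a,b):print(s["origin"],s["attitude"].round(3).tolist(),s["camera_matrix"].tolist(),s["D"])
print(np.array(m.current_tool_rot()).round(3).tolist(),m.current_time())
E
```

```text
[ 0.4202893  -0.00767287  1.25003733] [[0.001, 0.993, -0.115], [-1.0, 0.001, 0.004], [0.005, 0.115, 0.993]] [[446.1021456885325, 0.0, 271.45982896909027], [0.0, 446.1021456885325, 206.99671380850458], [0.0, 0.0, 1.0]] [-0.1062727  0.         0.         0.         0.       ]
[ 1.20597328 -0.04026905  0.99943002] [[0.052, -0.82, 0.571], [0.999, 0.043, -0.028], [-0.001, 0.571, 0.821]] [[403.7153767139912, 0.0, 277.5114858318003], [0.0, 403.7153767139912, 206.81640649899543], [0.0, 0.0, 1.0]] [-0.02031872  0.          0.          0.          0.        ]
[[-0.935, 0.355, -0.0], [0.355, 0.935, -0.001], [-0.0, -0.001, -1.0]] 0.1
```

View pics/top0.png

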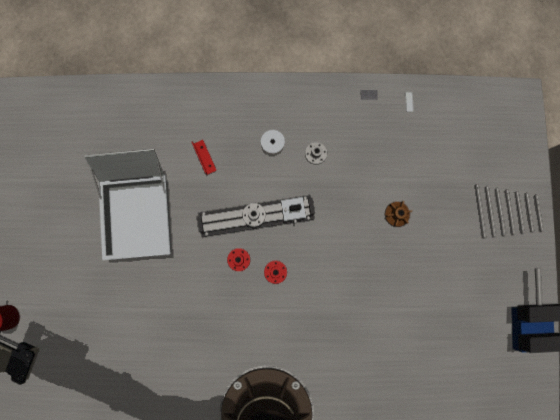

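View pics/scene0.png

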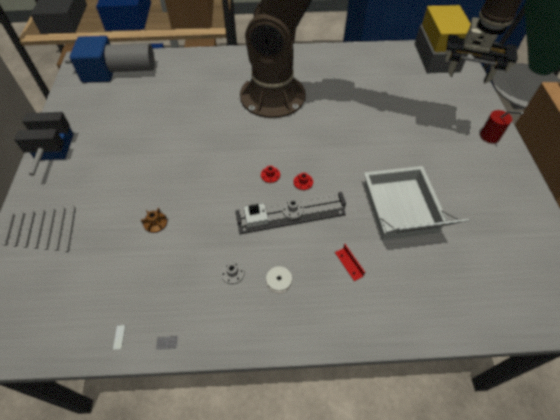

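The top view shows the rail spanning about (198,225) to (314,207), the flange at (254,214), the carriage at (294,209) and the bin at (136,220) with its lid towards +x. The red look-alikes are at (239,260) and (276,272). Next I'll get rough positions and move the wrist camera over the rail.

```bash
python3 - <<'E'
from h import *
import pickle
a,b=pickle.load(open("s0.pkl","rb"))
for n,uv,z in [("flange hub",(254,213.5),.064),("carriage",(294,208),.046),("railL",(200,222),.03),("railR",(312,207),.03),("bin c",(136,219),.055),("red1",(239,260),.03),("red2",(276,272),.03),("spare",(316,153),.02)]:
    print(n,cast(a,[uv],z)[0].round(4))
for n,uv,z in [("flange hub",(293,203),.064),("bin c",(403,199),.055)]:print("sc",n,cast(b,[uv],z)[0].round(4))
# go above with wrist camera
f=cast(a,[(262,213)],.04)[0]
t=np.arctan2(*(cast(a,[(200,222)],.03)-cast(a,[(312,207)],.03))[0,[1,0]]); print("rail yaw deg",np.degrees(t)-90)
T=m.snapshot("wrist"); print(np.array(T["T_tool_cam"]).round(3).tolist(),T["camera_matrix"])
R=np.array([[-1,0,0],[0,1,0],[0,0,-1.]])
for z in(.3,.35,.4):
    for y in(0,):print(z,m.ik([f[0]-.05,f[1]+y,z],R))
E
```

```text
flange hub [0.5406 0.0337 0.064 ]
carriage [ 0.5576 -0.0743  0.046 ]
railL [0.5204 0.1833 0.03  ]
railR [ 0.5623 -0.1249  0.03  ]
bin c [0.5261 0.3544 0.055 ]
red1 [0.4169 0.0751 0.03  ]
red2 [ 0.3846 -0.0255  0.03  ]
spare [ 0.717  -0.1388  0.02  ]
sc flange hub [0.5449 0.0367 0.064 ]
sc bin c [0.541  0.3564 0.055 ]
rail yaw deg 7.733945893445011
[[0.0, 0.961, 0.275, 0.074], [1.0, -0.001, 0.001, 0.0], [0.001, 0.275, -0.961, -0.157], [0.0, 0.0, 0.0, 1.0]] [[305.44469367   0.         276.58493857]
 [  0.         305.44469367 211.49844315]
 [  0.           0.           1.        ]]
0.3 [-33.79909986   9.2150162   30.84966425 103.17227459  -5.04716373
  68.97322767  88.53896585]
0.35 [-35.67748128   7.38568936  32.47725532  98.11787859  -4.08522495
  75.67655278  87.5962019 ]
0.4 [-37.16081298   6.2248452   33.8607715   92.4980061   -3.49484754
  82.34070808  87.0097427 ]
```

```bash
python3 - <<'E'
from h import *
t=np.radians(7.7); ry=np.array([-np.sin(t),np.cos(t),0]); rx=np.array([np.cos(t),np.sin(t),0])
Ra=np.c_[ry,rx,[0,0,-1]]; Rb=np.c_[-ry,-rx,[0,0,-1]]
for n,R in(("a",Ra),("b",Rb)):
    for p in([.548,-.01,.25],[.541,.034,.042],[.558,-.074,.06],[.53,.11,.06],[.5,.354,.015]):
        q=m.ik(p,R); print(n,p,None if q is None else np.round(q,1))
R=Rb if m.ik([.548,-.01,.25],Rb) is not None and abs(m.ik([.548,-.01,.25],Rb)[6])<abs(m.ik([.548,-.01,.25],Ra)[6]) else Ra
m.move_pose([.545,.0,.25],R)
s=snap("wrist","w1.png"); import pickle; pickle.dump(s,open("w1.pkl","wb"))
print(m.current_time(),R.round(2).tolist(),s["origin"],np.round(m.current_q(),1))
E
```

```text
a [0.548, -0.01, 0.25] [-34.6  18.8  40.1 101.4 -13.3  64.7  17.4]
a [0.541, 0.034, 0.042] [-29.   32.5  27.6 114.3 -23.5  38.7  21.3]
a [0.558, -0.074, 0.06] [-19.6  33.   31.  110.8 -24.4  42.8  33.3]
a [0.53, 0.11, 0.06] [-36.3  30.5  26.3 113.6 -20.3  40.4  10.2]
a [0.5, 0.354, 0.015] [-49.7  37.9  13.8 104.  -13.3  39.7 -20.7]
b [0.548, -0.01, 0.25] [ -50.1   26.8   66.7  102.3  -26.5   68.6 -147.8]
b [0.541, 0.034, 0.042] [ -50.2   48.1   65.5  115.8  -55.4   55.3 -127.2]
b [0.558, -0.074, 0.06] [ -38.3   47.5   65.6  112.2  -52.7   57.5 -119.3]
b [0.53, 0.11, 0.06] [ 23.4  43.9 -61.4 108.6  46.6  57.  128.3]
b [0.5, 0.354, 0.015] [-26.7  39.1 -20.2 101.9  18.8  42.4 131. ]
2.575 [[-0.13, 0.99, 0.0], [0.99, 0.13, 0.0], [0.0, 0.0, -1.0]] [0.53527818 0.07503186 0.40712755] [-35.5  18.3  39.5 101.8 -12.8  64.5  16. ]
```

View pics/w1.png

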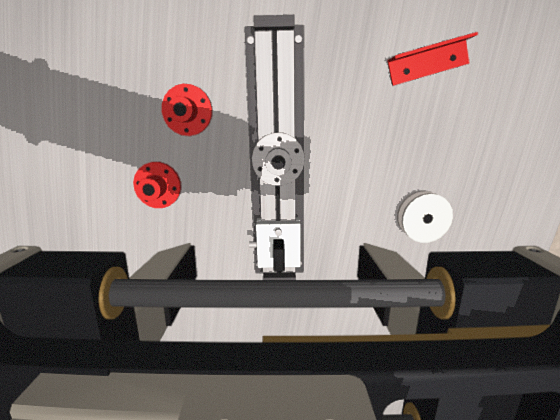

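Flange hub bore is at about (277,161), the carriage at (279,246) with its black grip at (279,254), and the rail runs nearly along the image column, so the yaw guess is close. I'll zoom in for accurate picks.

```bash
python3 - <<'E'
import cv2
i=cv2.imread("pics/w1.png"); 
l=cv2.resize(i[10:150,235:320],None,fx=4,fy=4,interpolation=cv2.INTER_CUBIC)
r=cv2.resize(i[130:280,235:320],None,fx=4,fy=4,interpolation=cv2.INTER_CUBIC)
import numpy as np
o=np.zeros((600,700,3),np.uint8);o[:560,:340]=l;o[:600,350:690]=r;cv2.imwrite("pics/w1z.png",o)
E
```

```text
(no output)
```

View pics/w1z.png

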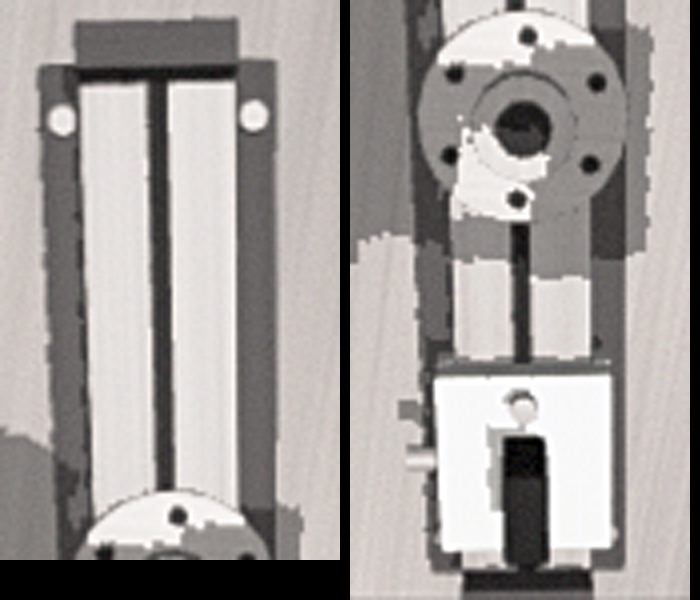

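The zoom shows the rail bar edges, disc outline, hub bore, carriage corners and grip top face clearly, so I'm casting these to positions.

```bash
python3 - <<'E'
from h import *
import pickle
s=pickle.load(open("w1.pkl","rb")); a,b=pickle.load(open("s0.pkl","rb"))
L=lambda x,y:(235+x/4,10+y/4); Q=lambda x,y:(235+(x-350)/4,130+y/4)
c=lambda l,z:cast(s,l,z)[:,:2]
e=c([L(80,85),L(92,490),L(238,85),L(238,490),L(158,85),L(167,490)],.03)
print("bar",e.round(4).tolist())
for i in(0,2,4):
    d=e[i]-e[i+1];print("yaw",np.degrees(np.arctan2(-d[0],d[1])))
print("width",np.linalg.norm(e[0]-e[2]),np.linalg.norm(e[1]-e[3]))
k=c([Q(434,375),Q(612,372),Q(612,548),Q(441,548)],.046);print("car",k.round(4).tolist(),k.mean(0),np.linalg.norm(k-np.roll(k,1,0),axis=1))
print("hub",c([Q(524,128)],.064),"disc",c([Q(522,115)],.038),"dia",np.linalg.norm(np.diff(c([Q(417,115),Q(627,115)],.038),axis=0)))
print("grip top",c([Q(526,522)],.08),c([Q(504,522),Q(548,522)],.08))
print("endstop far top",c([L(76,20),L(238,20)],.046))
t=np.radians(7.7)
# bin rim outer corners in top
img=a["pixels"].astype(int)[160:275,80:190]; 
cv2.imwrite("pics/binz.png",np.hstack([cv2.resize(a["pixels"][140:275,75:185,::-1],None,fx=4,fy=4,interpolation=cv2.INTER_CUBIC)]))
E
```

```text
bar [[0.4973, 0.1721], [0.5143, 0.0625], [0.541, 0.1781], [0.5577, 0.0685], [0.5189, 0.1751], [0.5366, 0.0656]]
yaw 8.792620221412918
yaw 8.618747488547898
yaw 9.159466771117286
width 0.04413843273065418 0.04380144163033766
car [[0.526, -0.0468], [0.5807, -0.0383], [0.5903, -0.0977], [0.5352, -0.1053]] [ 0.55807071 -0.07204657] [0.05922939 0.05537916 0.06021932 0.05559314]
hub [[0.54278977 0.03484581]] disc [[0.54222731 0.03556872]] dia 0.06300982023503124
grip top [[ 0.55886437 -0.07662302]] [[ 0.552492   -0.07750386]
 [ 0.56523721 -0.07574434]]
endstop far top [[0.49592761 0.18369511]
 [0.53844039 0.18952905]]
```

View pics/binz.png

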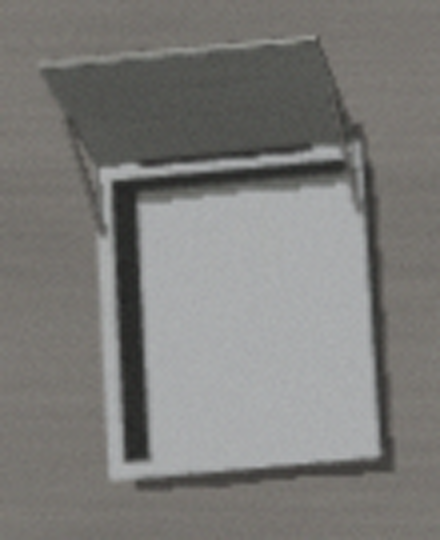

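All sizes agree: bar 44 mm, carriage about 56 x 60 mm, disc 63 mm, rail yaw about 8.8°. The bin rim corners in the crop are near (98,170), (362,155), (384,460) and (110,480), which gives its centre. Now taking the flange.

```bash
cat >> h.py <<'E'
t=np.radians(8.8); ry=np.array([-np.sin(t),np.cos(t),0]); rx=np.array([np.cos(t),np.sin(t),0])
RT=np.c_[ry,rx,[0,0,-1]]
E
python3 - <<'E'
from h import *
import pickle
a,_=pickle.load(open("s0.pkl","rb"))
k=cast(a,[(75+x/4,140+y/4) for x,y in((98,170),(362,155),(384,460),(110,480))],.055)[:,:2]
print("bin",k.round(3).tolist(),k.mean(0),np.linalg.norm(k-np.roll(k,1,0),axis=1))
f=np.array([.5425,.035])
m.move_pose([*f,.13],RT)
m.set_gripper(.65)
m.move_linear([*f,.0405],rate=.1)
print(m.current_position(),m.current_force())
m.set_gripper(0,force=35)
print(m.current_grip_width()*92,m.current_grip_force(),m.current_force())
m.move_linear([*f,.15],rate=.12)
print(m.current_grip_width()*92,m.current_grip_force(),m.current_force(),m.current_time())
s=snap("wrist","w2.png")
E
```

```text
bin [[0.627, 0.461], [0.637, 0.277], [0.429, 0.256], [0.415, 0.443]] [0.52682784 0.35922907] [0.21282641 0.18464875 0.2081239  0.18798656]
[0.54291923 0.03490598 0.04097886] [-0.242878    0.29175128 -0.07032662]
29.169380671480987 35.000574588775635 [-1.02223081  0.2611028   2.20576875]
29.332084045172476 34.99904215335846 [-0.76231417 -0.3660766  -4.18899941] 6.5583
```

View pics/w2.png

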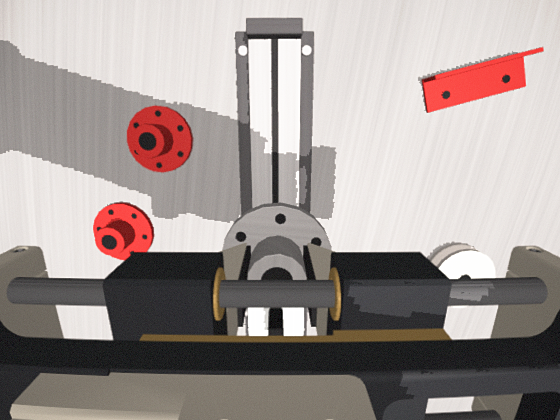

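The flange is held by the hub, at 29 mm with 35 N, and about 4 N of weight shows at the wrist. Next is lowering it into the bin.

```bash
python3 - <<'E'
from h import *
c=np.array([.51,.358])
m.move_linear([*c,.15],RT,rate=.22)
m.move_linear([*c,.03],rate=.12)
f0=m.current_force()[2]
for z in np.arange(.02,.0125,-.0015):
    m.move_linear([*c,z],rate=.03)
    f=m.current_force()[2]-f0
    print(round(z,4),m.current_position()[2],round(f,2))
    if f>2: break
m.set_gripper(.55); m.wait(.2)
print(m.current_grip_width(),m.current_grip_force(),m.current_force())
m.move_linear([*c,.16],rate=.2)
print(m.current_time())
snap("wrist","w3.png")
E
```

```text
0.02 0.02106340704386335 12.16
0.5503802855220856 2.939612459158525 [3.7854299  0.67630563 6.19732472]
11.5
```

View pics/w3.png

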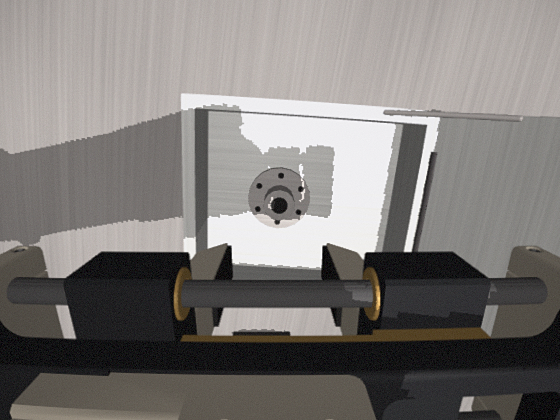

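The flange sits flat on the bin floor, hub bore at (280,205). I'll check that position and then pinch the carriage grip.

```bash
python3 - <<'E'
from h import *
s=snap("wrist"); print("flange hub",cast(s,[(280,205)],.037),"bin corners",cast(s,[(182,94),(438,117)],.055))
g=np.array([.558,-.072])-.004*ry[:2]
m.move_linear([*(g),.16],RT,rate=.25)
m.move_linear([*g,.11],rate=.15)
print("force",m.current_force(),m.current_grip_force())
s=snap("wrist","w4.png")
m.move_linear([*g,.054],rate=.08)
print(m.current_position(),m.current_force(),m.current_grip_force(),m.current_time())
E
```

```text
flange hub [[0.51195211 0.35865895 0.037     ]] bin corners [[0.41810591 0.44303654 0.055     ]
 [0.62887832 0.4583648  0.055     ]]
force [-0.44578285 -0.57801183  0.2453989 ] 0.0
[ 0.55886251 -0.07616751  0.05419159] [0.47733217 0.32855763 0.41039333] 0.0 14.8833
```

View pics/w4.png

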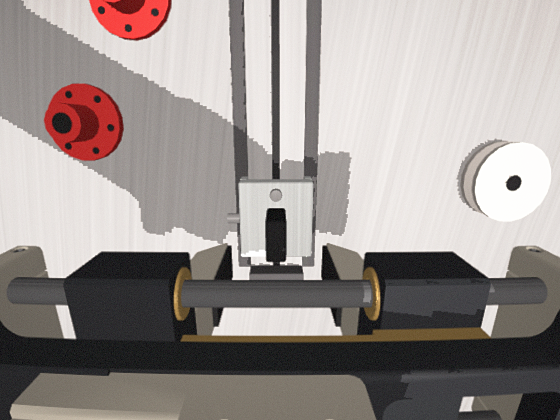

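The fingers straddle the black grip at (277,235), and the flange reads as centred in the bin at (0.512, 0.359). Now I grip and slide, watching the force along the rail.

```bash
python3 - <<'E'
from h import *
m.set_gripper(0,force=45); m.wait(.1)
p0=np.array(m.current_position()); F=lambda:float(np.dot(m.current_force(),ry))
print(m.current_grip_width()*92,m.current_grip_force(),m.current_force())
base=np.array([.558,-.072,.054])-.004*ry
lat=np.array(m.current_position())
m.move_linear(base+.05*ry,rate=.06); print("50",F(),m.current_force())
m.move_linear(base+.112*ry,rate=.06); print("112",F(),m.current_force())
log=[];d=.112;hist=[F()]
while d<.205:
    d+=.001; m.move_linear(base+d*ry,rate=.02); f=F()
    log.append((round(d*1e3),round(np.dot(np.array(m.current_position())-base,ry)*1e3,2),round(f,2)))
    ref=np.median(hist[-8:]); hist.append(f)
    if abs(f-ref)>4: break
print(log[-25:],m.current_time(),m.current_grip_force(),m.current_force())
E
```

```text
14.098143337482233 45.00264108181 [-3.82671468  0.04922767  5.01579122]
50 -2.2482810836233886 [-4.08797022 -2.90791347  5.81057267]
112 -1.2660653818836307 [-6.10536911 -2.22630762  8.33686038]
[(165, np.float64(164.47), -1.51), (166, np.float64(165.24), -3.1), (167, np.float64(166.09), -4.07), (168, np.float64(167.34), -2.48), (169, np.float64(168.21), -2.67), (170, np.float64(169.5), -0.97), (171, np.float64(170.31), -3.49), (172, np.float64(171.08), -2.82), (173, np.float64(172.43), -2.33), (174, np.float64(173.27), -4.02), (175, np.float64(174.03), -3.76), (176, np.float64(175.33), -2.56), (177, np.float64(176.15), -3.51), (178, np.float64(177.46), -1.4), (179, np.float64(178.31), -3.48), (180, np.float64(179.08), -3.94), (181, np.float64(180.4), -3.37), (182, np.float64(181.2), -3.38), (183, np.float64(182.02), -3.43), (184, np.float64(183.35), -2.79), (185, np.float64(184.14), -3.1), (186, np.float64(185.44), -1.3), (187, np.float64(186.25), -3.51), (188, np.float64(187.59), -1.41), (189, np.float64(189.34), 1.58)] 37.075 45.00577926635742 [-7.66454114  0.41243802 10.4387363 ]
```

At 189 mm the carriage jumped forward (commanded 189, got 189.34, force sign flipped), so the ball is dropping in. I'll map it in half-millimetre steps.

```bash
python3 - <<'E'
from h import *
base=np.array([.558,-.072,.054])-.004*ry; F=lambda:float(np.dot(m.current_force(),ry)); P=lambda:float(np.dot(np.array(m.current_position())-base,ry)*1e3)
m.wait(.2);print(F(),P())
d=.189
for i in range(7):
    d+=.0005; m.move_linear(base+d*ry,rate=.02); m.wait(.1); f=F(); print(round(d*1e3,1),round(P(),2),round(f,2))
    if f<-5: break
print(m.current_time(),m.current_grip_force(),m.current_force())
snap("wrist","w5.png")
E
```

```text
1.3545143591652273 189.4736570359655
189.5 189.82 -0.13
190.0 190.49 1.45
190.5 191.09 0.88
191.0 191.62 -0.53
191.5 192.13 1.4
192.0 192.41 0.71
192.5 192.7 -0.01
39.725 45.00573813915253 [-6.6101496  -1.03759636 10.16712005]
```

```bash
python3 - <<'E'
from h import *
base=np.array([.558,-.072,.054])-.004*ry; F=lambda:float(np.dot(m.current_force(),ry)); P=lambda:float(np.dot(np.array(m.current_position())-base,ry)*1e3)
d=.1925
for i in range(6):
    d+=.0005; m.move_linear(base+d*ry,rate=.02); m.wait(.1); f=F(); p=P(); print(round(d*1e3,1),round(p,2),round(f,2))
    if f<-6 or p<d*1e3-1: break
print(m.current_time(),m.current_grip_force(),m.current_force())
E
```

```text
193.0 193.05 -0.85
193.5 193.35 -1.16
194.0 193.48 -2.1
194.5 193.66 -3.41
195.0 193.77 -4.96
41.525 45.010106563568115 [-6.52448513 -6.02846592  9.34726492]
```

Resistance now climbs sharply, with the carriage stalling at about 193.6 mm. That is the far flank of the notch, so I'll ease back to the balance point and check the plunger height in a close picture.

```bash
python3 - <<'E'
from h import *
base=np.array([.558,-.072,.054])-.004*ry; F=lambda:float(np.dot(m.current_force(),ry)); P=lambda:float(np.dot(np.array(m.current_position())-base,ry)*1e3)
m.move_linear(base+.1942*ry,rate=.02); m.wait(.2); print(P(),F(),m.current_grip_force())
s=snap("wrist","w6.png")
c=np.array(m.current_position())+.004*ry; c[2]=0
for z in(.054,.0562):print("head top px",z,proj(s,c+.022*ry+[0,0,z]))
print("edge px",proj(s,[c+.030*ry+rx*k+[0,0,.046] for k in(-.028,0,.028)]).tolist())
print(proj(s,[c+.022*ry+[0,.0,.054]+v for v in(.0045*ry,-.0045*ry)]).tolist())
u,v=proj(s,c+.022*ry+[0,0,.054])[0].astype(int)
w5=cv2.imread("pics/w5.png");w6=cv2.imread("pics/w6.png")
f=lambda i:cv2.resize(i[v-35:v+35,u-25:u+25],None,fx=7.5,fy=7.5,interpolation=cv2.INTER_CUBIC)
cv2.imwrite("pics/plz.png",np.hstack([f(w5),f(w6)]));print(u,v,m.current_time())
E
```

```text
193.56362766901054 -2.703567228507635 45.008012652397156
head top px 0.054 [[276.06420685 217.07502727]]
head top px 0.0562 [[276.04715287 218.29055727]]
edge px [[225.9052964257478, 199.1136741107562], [276.1127532343095, 199.11132179948345], [326.3650286869838, 199.1452012545065]]
[[276.0579046842534, 209.02707952416853], [276.0704519600691, 225.00105235099062]]
276 217 42.025
```

View pics/plz.png

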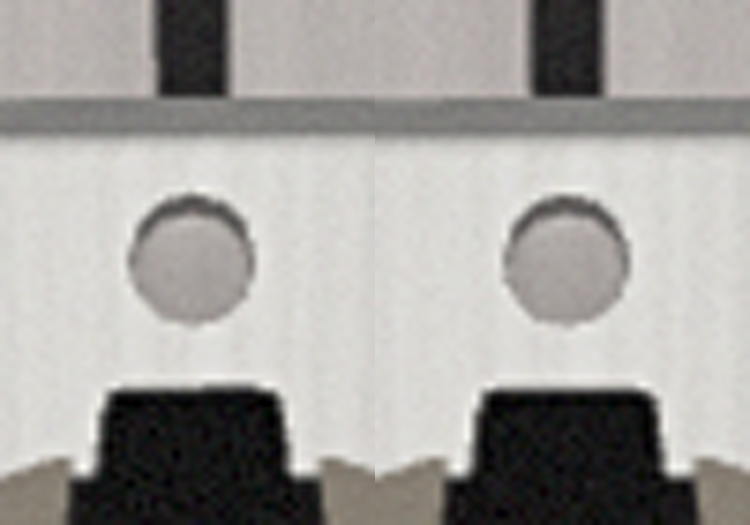

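Relative to the carriage edge, the plunger head (about rows 209.3–225.3) matches the seated height of 54 mm, not 56 mm. The force at rest is only the drag, the grip is 45 N, so I'm handing in.

```bash
python3 - <<'E'
from workcell import manip as m
m.wait(.3); print(m.current_grip_force(),m.current_time()); print(m.close_job())
E
```

```text
45.00798225402832 42.325
the job is handed in; nothing more can be done
None
```

I lowered the flange into the bin and slid the carriage until its ball dropped into the notch, then handed in at 42.3 s still gripping it with 45 N; the hand-in call returned no verdict.

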